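Unclip and open a parts tote

TASK

Open the blue parts tote: flip both red-tabbed spring clips off the two ends of its lid until they snap open, and only then lift the grey lid off by its black handle. Lay the lid flat, handle up, on the middle of the dark blue mat, without dropping it; let go of it, leave both clips open, and leave the other things on the bench where they are.

Things in the scene. Friction and masses are not known exactly. Their poses are not given: they have to be found in the camera images.
- tote: blue plastic tote fixed to the bench, 160 mm (its x) by 220 mm (its y) by 110 mm high, walls 5 mm, filled with parts in cardboard dividers to 77 mm. Origin: centre of its underside; z up. clip_a is on its +y end, clip_b on its -y end. It stands on either side of the bench, the mat on the other.
- clip_a (a joint): angle of the clip on the tote's +y end about its hinge, rad: 0 closed (hooked over the lid), growing as its red tab swings away from the tote, outward and down, to a stop at 2.2. An over-centre spring pulls it shut below 0.6 rad and snaps it fully open beyond 0.6 rad; about 3 N pushed outward on the tab starts it moving, less and less up to 0.6 rad.
- clip_a_tab (a point): centre of the inner face (the face towards the lid's handle) of that clip's red thumb tab, which is 38 mm wide, 24 mm high and 10 mm thick. Closed, the tab stands upright 132.5 mm from the tote's centre towards its +y end, this point 136 mm above the tote's underside (20 mm above the lid's top), the tab's top 12 mm higher. Below the tab the 36 mm wide steel hook reaches 11 mm inward from the tab's inner face over the lid's edge; the hook's top is 5.5 mm above the lid's top.
- clip_a_hinge (a point): middle of that clip's hinge axis, which is level and parallel to the tote's x axis; 124 mm from the tote's centre towards its +y end, 82 mm above its underside; 54 mm straight below the closed tab point's height, 8.5 mm nearer the tote's centre.
- clip_b (a joint): angle of the clip on the tote's -y end about its hinge, rad: 0 closed (hooked over the lid), growing as its red tab swings away from the tote, outward and down, to a stop at 2.2. An over-centre spring pulls it shut below 0.6 rad and snaps it fully open beyond 0.6 rad; about 3 N pushed outward on the tab starts it moving, less and less up to 0.6 rad.
- clip_b_tab (a point): centre of the inner face (the face towards the lid's handle) of that clip's red thumb tab, which is 38 mm wide, 24 mm high and 10 mm thick. Closed, the tab stands upright 132.5 mm from the tote's centre towards its -y end, this point 136 mm above the tote's underside (20 mm above the lid's top), the tab's top 12 mm higher. Below the tab the 36 mm wide steel hook reaches 11 mm inward from the tab's inner face over the lid's edge; the hook's top is 5.5 mm above the lid's top.
- clip_b_hinge (a point): middle of that clip's hinge axis, which is level and parallel to the tote's x axis; 124 mm from the tote's centre towards its -y end, 82 mm above its underside; 54 mm straight below the closed tab point's height, 8.5 mm nearer the tote's centre.
- lid: loose grey lid, about 0.35 kg: a plate 180 mm (x) by 256 mm (y), 6 mm thick, with a flange 8 mm deep under it (144 by 204 mm outside) that drops inside the tote's walls with 3 mm of play all round. Origin: centre of the flange's lower edge, on which it rests when laid down; plate's underside at z = 8 mm, its top at 14 mm. On the tote, its origin is 102 mm above the tote's underside and its axes are parallel to the tote's; the plate's ends overhang the tote's ends by 18 mm.
- lid_handle (a point): centre of the bar of the lid's black bridge handle, 44 mm above the lid's origin (30 mm above the plate's top). The bar is 22 mm wide (lid x), 110 mm long (lid y), 16 mm high, on two posts near its ends (22 by 16 mm, 47 mm from the middle); the lid balances about it.
- mat: dark blue flat mat fixed to the bench, 240 mm (its x) by 320 mm (its y), 3 mm thick. Origin: centre of its underside.
- driver: bystander: loose screwdriver, 160 mm long, with a red handle, lying on the far side of the bench; leave alone. Origin: on its underside.
- jar: bystander: loose white jar with a yellow cap, 60 mm across, 85 mm high; leave alone. Origin: centre of its underside.
- board: bystander: loose green circuit board module, 90 by 130 mm, up to 22 mm high; leave alone. Origin: centre of its underside.

How it is judged (in metres and radians):
On the way, in this order (a step that is already met when the one before it is completed fails the run):
1. both clips are snapped open (beyond 1.5 rad) while the lid is still seated on the tote (value of joint each of clip_a, clip_b above 1.5 rad and z of lid in the frame of tote below 0.11 m and horizontal distance between lid and tote below 0.015 m), for 0.2 s.
2. the lid is lifted at least 30 mm off its seat with both clips open (value of joint each of clip_a, clip_b above 1.5 rad and z of lid in the frame of tote above 0.132 m), for 0.1 s.
At the end, for the whole second after the job is handed in: The lid lies at rest, handle up and flat (within 0.08 rad) on the mat, its centre within 50 mm of the mat's centre and its lower edge less than 5 mm above the mat; both clips stand open beyond 1.5 rad (value of joint each of clip_a, clip_b above 1.5 rad and horizontal distance between lid and mat below 0.05 m and angle between lid's own z axis and vertical below 0.08 rad and z of lid in the frame of mat below 0.008 m and linear speed of lid below 0.02 m/s); the robot touches nothing.
It fails at once if the lid is prised up (more than 15 mm off its seat) while a clip is still on (below 0.6 rad) (z of lid in the frame of tote above 0.117 m and not (value of joint each of clip_a, clip_b above 0.6 rad)).
It fails at once if the lid is dropped on the mat (faster than 0.5 m/s within 50 mm above it) (horizontal distance between lid and mat below 0.15 m and z of lid in the frame of mat below 0.053 m and linear speed of lid above 0.5 m/s).
It fails at once if the driver is moved more than 30 mm (distance of driver from where it was at the start of the episode above 0.03 m).
It fails at once if the jar is moved more than 30 mm (distance of jar from where it was at the start of the episode above 0.03 m).
It fails at once if the board is moved more than 30 mm (distance of board from where it was at the start of the episode above 0.03 m).
It also fails if it takes over 61 s, if anything falls off the work surface, if the arm or the gripper's body presses on something with over 40 N, if the wrist force passes 120 N, or if a joint passes its speed limit or range.

ROBOT

A 6-joint arm with a two-finger parallel gripper is mounted at the origin on the work surface. World frame = base frame: x ahead of the robot, y to its left, z up, the work surface at z = 0. Lengths are in m, angles in degrees, forces in N, time in s.
With the tool pointing down it reaches from about 0.4 to 0.825 m from the base axis. Payload 7 kg.
Tool frame: the origin (TCP) lies on the front face of the gripper's body, between the roots of the fingers; the fingertips stand 66 mm ahead of it and the grasp point (between the pads) lies 47 mm ahead of it; z points along the fingers, y is the line along which they close (so a half turn about z gives the same grasp; the last joint's range is limited). The gripper opens to 88 mm and grips with 3 to 60 N. Pads are 19 mm wide; open, the fingers measure 130 mm over their backs; the gripper's body (78 mm by 193 mm) begins 47 mm behind the grasp point.
Start: joints at [-55.858, 20.546, 0.682, 0, -70.136, -16.507], TCP at [0.204, -0.643, 0.292] pointing down, gripper open.
Joint ranges: [-176.03, 176.03], [-82.01, 121.73], [-58.28, 71.71], [-173.87, 95.51], [-174.79, -0.11], [-173.66, 173.66]. Speed limits (degrees/s): [136.94, 136.94, 172.46, 180, 180, 180].

INTERFACE

Orientations are given as [roll, pitch, yaw] about the fixed x, y, z axes, in that order (R = Rz(yaw) Ry(pitch) Rx(roll)).
In Python, from plant import ctrl gives the robot as it stands.
- The arm moves only by the tool send_rows, never from a script. Its argument "deltas" is a list of rows, each a list of 2 entries, a list of its own where there are three numbers: the shift along the tool's x, y, z each as a share of 800 mm, from -1 to 1, then the turn about the tool's z as a share of 90 degrees, from -1 to 1. A call has exactly 5 rows; each row is the pose to reach, as a shift and turn from the pose commanded when the call began, along the tool's axes at that moment; what a row does not reach only later rows make up. A row lasts 1/12 s, in which the tool goes at most 41.7 mm and 7.16 degrees, less where a joint would pass 70% of its speed; a pose out of reach is approached as far as the arm can. A call with a number of a shift or a turn outside -1 to 1 is refused whole. A call with a gripper value outside its range is refused whole. "gripper" is the opening, from 0 (shut) to 1 (fully open), set as the call begins (left out, the last holds). The fingers move at their own pace and stop on an object; the grip force is fixed at half the most. Time passes only in rows, so rows that repeat a pose let the fingers close, or fill a call up. It gives the time, the measured TCP pose, the force, the opening and the grip force at its end, in the units of the state.
- ctrl.get_obs(): the state, without advancing time (a new reading comes with each control period).
- ctrl.snapshot(name): name is "side" or "top"; returns a dict with "color" (400x640x3 uint8, red, green, blue), "vertical_fov" (degrees; the focal length in pixels is half the picture's height over the tangent of half this angle, whatever the lens; pixels are square), "cx", "cy" (the principal point, pixels), "k1" (the pictures are not rectified: a ray, as slopes to the right and down, at radius r is drawn at 1 + k1 r^2 times it, then the intrinsics apply), "rvec" (rotation vector, rad) and "tvec" (3), from world to camera coordinates, as OpenCV has them. Camera axes: x right, y down, z forward; pixel columns grow to the right and rows downward; lengths in m; the calibration is good to about 2 mm. A picture is of the moment at which its call begins. There is no depth.
- ctrl.close_job(): hands the job in; it is judged then, once.
Trained networks look in a picture, given as the dict that the camera call returned (one of the last four; its "shot" number tells which), for a name from the list of things; names that differ only in an ending like _2 or _b are one class to them, and where a whole thing is asked for, a point or a joint stands for the part that bears it (a point fixed in the world has none). Each returns a list of dicts, best first, with "conf" (0 to 1); they miss things now and then, are a little off and sometimes report something else, mostly with a low value. They report only what shows in the picture. A call takes as long as a camera call.
- ctrl.boxes_of(picture, thing): "xy" ([column, row] as shares, 0 to 1, of the picture: columns of its width, rows of its height, amid what is visible of it).
- ctrl.cut_out(picture, thing): "pixels" (400x640 bool, what is visible of it) and "xy" ([column, row] as shares, 0 to 1, of the picture: columns of its width, rows of its height, amid what is visible of it).
The state is a dict: "clock": time; "joint_pos": joint angles; "qvel": joint speeds; "tau": joint torques, N m; "tool_pos": TCP position; "orientation": TCP orientation; "force": force on the tool from outside, world axes, zero at the start; "moment": the same for the moment, N m; "opening": finger opening in m; "gripper_force": force on a finger pad.
Only numpy, scipy, OpenCV 4.12 (cv2) and the standard library are available. Lean on these libraries where they do the work, as an engineer would, in place of code of your own. Each camera call takes 0.05 s, during which the arm holds its last target. There are 200 camera calls.

## Working session

There is one attempt and no reset: what is moved stays moved. The work goes in short steps, Python scripts to look and compute and a tool call to move; the robot and the scene stay as the last step left them, time stands still between calls to the robot, and variables do not carry over. Pictures are saved under pics/ and viewed, at most 10 in all, crops included, and the job is handed in when it is done.

Besides the shell and the picture viewer there is one more tool, called after "Call:" as name([rows], argument=value, ...), one row to a line, values as JSON. send_rows: Moves the arm, as the interface text tells. Shift numbers are shares of 800 mm and turn numbers shares of 90 degrees, none past 1 either way. Its arguments: {"type":"object","properties":{"deltas":{"type":"array","items":{"type":"array"}},"gripper":{"type":"number"}},"required":["deltas"]}

```bash
mkdir -p pics; cat > h.py <<'E'
import numpy as np, cv2
from plant import ctrl
def cam(p):
    f=200/np.tan(np.radians(p["vertical_fov"])/2)
    R=cv2.Rodrigues(np.array(p["rvec"],float))[0]; t=np.array(p["tvec"],float).ravel()
    return f,R,t
def ray(p,uv):
    f,R,t=cam(p); d=np.array([(uv[0]-p["cx"])/f,(uv[1]-p["cy"])/f]); s=d.copy()
    for _ in range(30): s=d/(1+p["k1"]*(s@s))
    return -R.T@t, R.T@np.array([s[0],s[1],1.])
def atz(p,uv,z):
    o,d=ray(p,uv); return o+d*(z-o[2])/d[2]
def proj(p,X):
    f,R,t=cam(p); c=R@np.array(X,float)+t; s=c[:2]/c[2]; s=s*(1+p["k1"]*(s@s)); return s*f+[p["cx"],p["cy"]]
def tri(ps,uvs):
    A=np.zeros((3,3));b=np.zeros(3)
    for p,u in zip(ps,uvs):
        o,d=ray(p,u); d/=np.linalg.norm(d); M=np.eye(3)-np.outer(d,d);A+=M;b+=M@o
    return np.linalg.solve(A,b)
def save(p,n): cv2.imwrite(f"pics/{n}.png",p["color"][:,:,::-1])
E
python3 - <<'E'
from h import *
P={n:ctrl.snapshot(n) for n in("side","top")}
for n,p in P.items():
    save(p,n+"0"); print(n,p["shot"],-cam(p)[1].T@cam(p)[2])
    for th in("tote","clip_a_tab","lid_handle","lid","mat","driver","jar","board","clip_a"):
        print(n,th,[(np.round(np.array(r["xy"])*[640,400],1).tolist(),round(r["conf"],2)) for r in ctrl.boxes_of(p,th)[:4]])
print(ctrl.get_obs())
E
```

```text
side 1 [0.05895417 0.81462529 0.86787204]
side tote []
side clip_a_tab [([338.8, 199.3], 0.74)]
side lid_handle [([377.9, 187.2], 0.88)]
side lid [([377.3, 183.7], 0.92), ([375.5, 210.7], 0.43)]
side mat [([322.3, 308.9], 0.83), ([372.6, 183.8], 0.41)]
side driver [([281.2, 209.4], 0.47)]
side jar [([312.9, 177.3], 0.81), ([370.9, 213.7], 0.62)]
side board [([234.7, 251.2], 0.71)]
side clip_a [([404.9, 161.4], 0.49), ([340.3, 200.6], 0.46)]
top 2 [ 0.43791526 -0.03449132  1.30038778]
top tote [([445.1, 249.4], 0.64), ([399.0, 151.1], 0.51)]
top clip_a_tab []
top lid_handle [([394.6, 240.8], 0.61)]
top lid [([397.0, 240.1], 0.9), ([447.9, 248.8], 0.74)]
top mat [([245.0, 262.4], 0.76)]
top driver [([333.0, 151.6], 0.9)]
top jar [([398.8, 151.5], 0.91), ([395.9, 239.1], 0.73)]
top board [([255.6, 153.0], 0.78)]
top clip_a [([454.0, 253.3], 0.46), ([345.3, 223.3], 0.45)]
{'clock': 1.0, 'joint_pos': array([-5.58565407e+01,  2.05449439e+01,  6.83828964e-01, -1.36514437e-03,
       -7.01366047e+01, -1.65075341e+01]), 'qvel': array([ 0.01669425,  0.0540125 ,  0.02238454, -0.06221653,  0.14590111,
       -0.00804698]), 'tau': array([-4.87003615e-05, -5.82395089e+01,  2.93303061e+01,  7.00224414e+00,
        1.24719506e-02,  2.07682166e-05]), 'tool_pos': array([ 0.20449615, -0.64326103,  0.29218718]), 'orientation': array([-1.79998178e+02,  1.87898456e-03, -1.62364539e+02]), 'force': array([ 0.09148884,  0.86329435, -0.14173735]), 'moment': array([-0.04891261, -0.00981401, -0.00107743]), 'gripper_force': 0.0, 'opening': 0.08752214747834285}
```

View pics/side0.png

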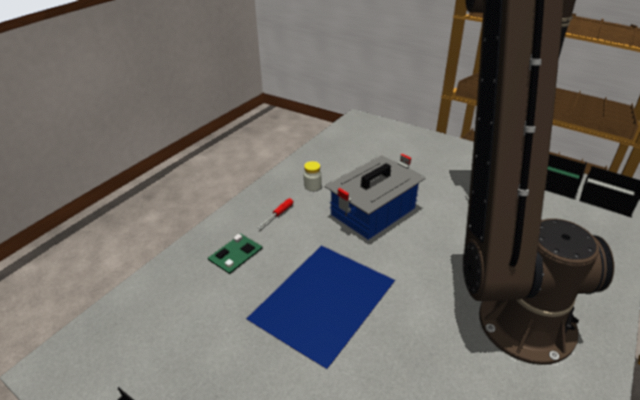

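View pics/top0.png

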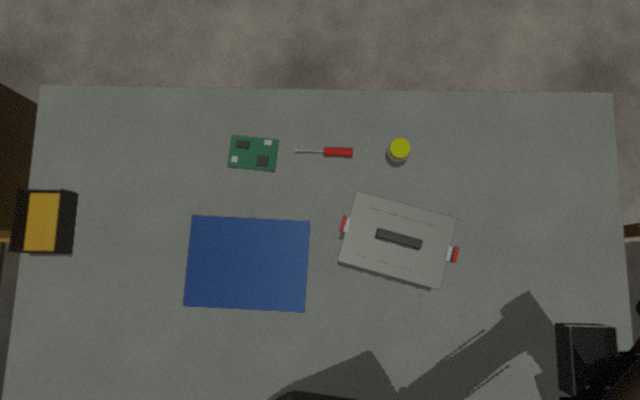

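The side view shows the tote at about (375,195), its tabs at (343,195) and (405,160), and the mat at (322,308). The top view (up is +x, right is -y) shows the lid centre at (398,240), its tabs at (345,224) and (455,254), the mat at (247,263), the jar at (399,150), the driver at (333,152) and the board at (254,153).

```bash
python3 - <<'E'
from h import *
T=ctrl.snapshot("top"); S=ctrl.snapshot("side")
def rect(p,m,z):
    m=cv2.morphologyEx(m.astype(np.uint8),cv2.MORPH_OPEN,np.ones((3,3)))
    c=max(cv2.findContours(m,0,2)[0],key=cv2.contourArea).reshape(-1,2)
    w=np.array([atz(p,u,z)[:2] for u in c])*1000
    (cx,cy),(a,b),g=cv2.minAreaRect(w.astype(np.float32)); return np.round([cx,cy,a,b,g],1)
for th,z in(("lid",.116),("mat",.003),("lid_handle",.154),("board",.01),("driver",.015),("jar",.085)):
    r=ctrl.cut_out(T,th)
    if r: print(th,rect(T,r[0]["pixels"],z),r[0]["conf"])
def masks(p,lo):
    h=cv2.cvtColor(p["color"],cv2.COLOR_RGB2HSV); m=(((h[...,0]<8)|(h[...,0]>172))&(h[...,1]>150)&(h[...,2]>80)).astype(np.uint8)
    n,l,s,c=cv2.connectedComponentsWithStats(m); return [(c[i],s[i]) for i in range(1,n) if s[i,4]>=8]
for p,n in((T,"top"),(S,"side")):
    for c,s in masks(p,0): print(n,np.round(c,1),s,np.round(atz(p,c,.136)*1000,1))
h=cv2.cvtColor(T["color"],cv2.COLOR_RGB2HSV); print("matcol",rect(T,(h[...,0]>105)&(h[...,0]<130)&(h[...,1]>180),.003))
b=ctrl.cut_out(S,"lid_handle")[0]["xy"];a=ctrl.cut_out(T,"lid_handle")[0]["xy"]
print("tri handle",tri([T,S],[np.array(a)*[640,400],np.array(b)*[640,400]])*1000)
big=cv2.resize(T["color"][180:310,320:480],(800,650),interpolation=cv2.INTER_CUBIC)[:600]
cv2.imwrite("pics/crop0.png",big[:,:,::-1])
E
```

```text
lid [ 520.7 -185.6  257.4  181.2   75.7] 0.8
mat [460.5 196.8 323.1 243.8  87.9] 0.56
lid_handle [ 518.  -180.7  250.5  174.7   75.5] 0.86
board [757.5 193.2 129.6  91.4  85.1] 0.79
driver [762.4 -26.8  28.  103.7   0.9] 0.53
jar [ 746.7 -191.6   54.2   74.8   57.3] 0.85
top [337.9 151.5] [324 148  28   9 211] [733.4 -39.6 136. ]
top [342.8 222.7] [340 216   6  15  34] [557.  -53.9 136. ]
top [455.  253.9] [452 247   7  15  52] [ 487.  -321.9  136. ]
side [406.  156.4] [402 154   9   6  20] [ 488. -332.  136.]
side [342.9 192. ] [338 188  10  12  45] [559.  -59.7 136. ]
side [283.4 206.2] [274 199  19  16 136] [661.6  82.4 136. ]Traceback (most recent call last):
  File "<stdin>", line 16, in <module>
  File "<stdin>", line 5, in rect
ValueError: max() iterable argument is empty
```

Call:
send_rows([
  [[-0.048,0.032,0],-0.07],
  [[-0.096,0.064,0],-0.14],
  [[-0.144,0.096,0],-0.21],
  [[-0.192,0.128,0],-0.28],
  [[-0.21,0.138,0],-0.35],
], gripper=0)

```text
clock: 1.82
tool_pos: [0.3321, -0.4851, 0.2924]
orientation: [-180.0, 0.0, -130.5]
force: [0.5, -0.8, 0.6]
opening: 0.0598
gripper_force: 0.0
```

```bash
cat >> h.py <<'E'
C=np.array([.521,-.187]); U=np.array([np.cos(np.radians(75.5)),np.sin(np.radians(75.5))])
def go(xy,z,yaw):
    o=ctrl.get_obs(); y0=np.radians(o["orientation"][2]); d=np.r_[xy,z]-o["tool_pos"]
    x=np.array([np.cos(y0),np.sin(y0),0]); y=np.array([np.sin(y0),-np.cos(y0),0])
    t=(yaw-o["orientation"][2]+180)%360-180
    print("shift",np.round(np.array([d@x,d@y,-d[2]])/.8,4),"turn",round(-t/90,4),"mm",np.round(d*1000,1),"yaw",o["orientation"].round(2),"F",o["force"].round(1),"open",round(o["opening"],4),"t",o["clock"])
E
python3 - <<'E'
from h import *
go(C-.1*U,.292,-104.5)
E
```

```text
shift [-0.3243  0.0079  0.0005] turn -0.2894 mm [163.8 201.3  -0.4] yaw [-1.7997e+02  1.0000e-02 -1.3054e+02] F [ 0.5 -0.8  0.6] open 0.0598 t 1.8167
```

Call:
send_rows([
  [[-0.05,0.0,0],-0.06],
  [[-0.1,0.0,0],-0.12],
  [[-0.15,0.0,0],-0.18],
  [[-0.2,0.0,0],-0.24],
  [[-0.25,0.0,0],-0.27],
])

```text
clock: 2.23
tool_pos: [0.4629, -0.3342, 0.2926]
orientation: [-180.0, -0.0, -106.3]
force: [0.7, -0.2, 0.3]
opening: 0.0264
gripper_force: 0.0
```

```bash
python3 - <<'E'
from h import *
import time
go(C-.1*U,.292,-104.5)
S=ctrl.snapshot("side");T=ctrl.snapshot("top")
go(C-.1*U,.292,-104.5)
E
```

```text
shift [-0.072  -0.022   0.0007] turn -0.0195 mm [33.  50.4 -0.6] yaw [-179.96   -0.   -106.26] F [ 0.7 -0.2  0.3] open 0.0264 t 2.2333
shift [-0.0691 -0.02    0.0005] turn -0.0186 mm [30.8 48.6 -0.4] yaw [-1.7993e+02  2.0000e-02 -1.0617e+02] F [-0.7  0.3 -0.7] open 0.0185 t 2.3333
```

Call:
send_rows([
  [[-0.035,-0.01,0],-0.019],
  [[-0.069,-0.02,0],-0.019],
  [[-0.069,-0.02,0.04],-0.019],
  [[-0.069,-0.02,0.065],-0.019],
  [[-0.069,-0.02,0.065],-0.019],
])

```text
clock: 2.75
tool_pos: [0.4911, -0.2865, 0.2361]
orientation: [179.6, 0.1, -104.9]
force: [-0.3, 0.5, -0.8]
opening: 0.0004
gripper_force: 0.0
```

```bash
python3 - <<'E'
from h import *
S=ctrl.snapshot("side");T=ctrl.snapshot("top")
go(C-.1*U,.194,-104.5)
a=cv2.resize(T["color"][180:310,320:480],(480,390),interpolation=2);b=cv2.resize(S["color"][100:250,300:440],(364,390),interpolation=2)
im=cv2.resize(np.hstack([a,b]),None,fx=.94,fy=.94);cv2.imwrite("pics/c1.png",im[:,:,::-1])
E
```

```text
shift [-0.006  -0.0025  0.0579] turn -0.004 mm [  3.1   4.1 -46.3] yaw [ 1.7993e+02 -3.0000e-02 -1.0486e+02] F [ 0.  -0.   0.8] open 0.0004 t 2.85
```

View pics/c1.png

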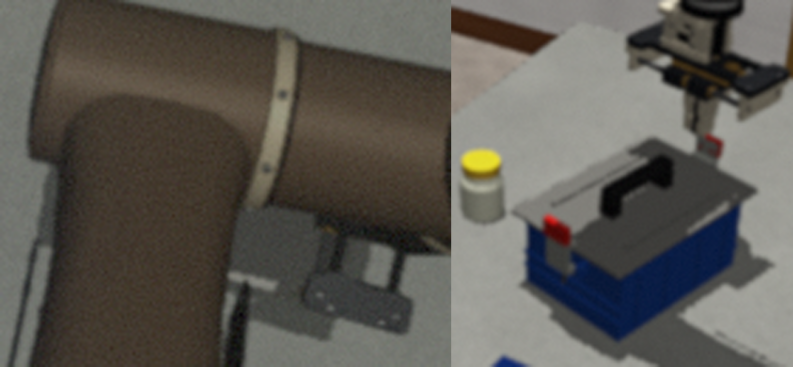

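The side crop shows the shut fingers between the handle and the far tab at crop (710,145), just inward of the tab as intended. The arm hides the tote in the top view.

Call:
send_rows([
  [[-0.006,-0.002,0.015],-0.004],
  [[-0.006,-0.002,0.03],-0.004],
  [[-0.006,-0.002,0.045],-0.004],
  [[-0.006,-0.002,0.056],-0.004],
  [[-0.006,-0.002,0.056],-0.004],
])

```text
clock: 3.27
tool_pos: [0.4955, -0.2837, 0.195]
orientation: [180.0, -0.0, -104.5]
force: [-1.6, -0.1, 0.8]
opening: 0.0005
gripper_force: 0.0
```

```bash
python3 - <<'E'
from h import *
go(C-.1*U,.194,-104.5); go(C-.165*U,.188,-104.5)
E
```

```text
shift [-0.     -0.0006  0.0013] turn -0.0005 mm [ 0.5 -0.1 -1. ] yaw [ 179.96   -0.   -104.55] F [-1.6 -0.1  0.8] open 0.0005 t 3.2667
shift [ 0.0812 -0.0007  0.0088] turn -0.0005 mm [-15.8 -63.   -7. ] yaw [ 179.96   -0.   -104.55] F [-1.6 -0.1  0.8] open 0.0005 t 3.2667
```

Call:
send_rows([
  [[0.012,0,0],0],
  [[0.024,0,0],0],
  [[0.034,0,0.001],0],
  [[0.042,0,0.002],0],
  [[0.05,0,0.004],0],
])

```text
clock: 3.68
tool_pos: [0.4857, -0.323, 0.1925]
orientation: [-180.0, 0.0, -104.5]
force: [0.1, 1.4, 0.4]
opening: 0.0005
gripper_force: 0.8
```

Call:
send_rows([
  [[0.008,0,0.001],0],
  [[0.016,0,0.002],0],
  [[0.024,0,0.004],0],
  [[0.032,0,0.005],0],
  [[0.038,0,0.005],0],
])

```text
clock: 4.1
tool_pos: [0.4778, -0.3523, 0.1879]
orientation: [180.0, -0.0, -104.5]
force: [0.4, -0.3, -0.1]
opening: 0.0001
gripper_force: 0.0
```

```bash
python3 - <<'E'
from h import *
go(C-.165*U,.188,-104.5)
S=ctrl.snapshot("side")
a=cv2.resize(S["color"][100:250,300:440],(560,600),interpolation=2)
cv2.imwrite("pics/c2.png",a[:,:,::-1])
E
```

```text
shift [-0.0073 -0.0005 -0.0001] turn -0.0001 mm [1.8 5.6 0.1] yaw [ 1.7997e+02 -1.0000e-02 -1.0451e+02] F [ 0.4 -0.3 -0.1] open 0.0001 t 4.1
```

View pics/c2.png

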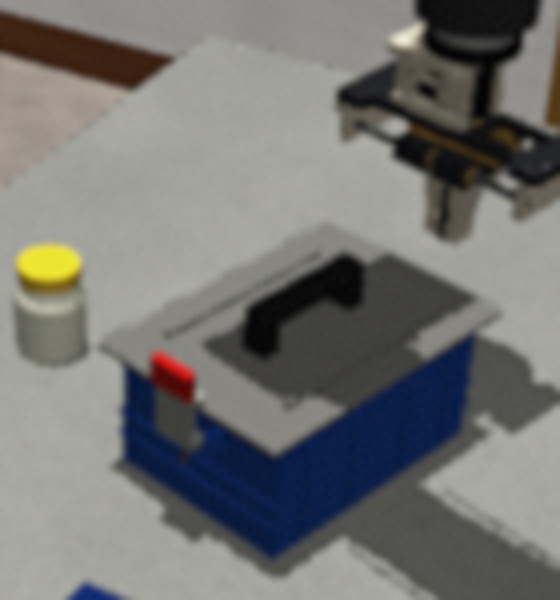

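The far clip's red tab (earlier at crop (710,145)) has swung away and the fingers hang free at (450,230). The near tab is still closed at (173,375). Now the other clip.

Call:
send_rows([
  [[0,0,-0.04],0],
  [[0,0,-0.08],0],
  [[-0.05,0,-0.08],0],
  [[-0.1,0,-0.08],0],
  [[-0.15,0,-0.08],0],
])

```text
clock: 4.57
tool_pos: [0.5083, -0.2346, 0.2529]
orientation: [-179.9, 0.0, -104.6]
force: [-0.3, 0.5, 0.9]
opening: 0.0005
gripper_force: 0.0
```

Call:
send_rows([
  [[-0.05,0,0],0],
  [[-0.1,0,0],0],
  [[-0.15,0,0],0],
  [[-0.19,0,0],0],
  [[-0.19,0,0],0],
])

```text
clock: 4.98
tool_pos: [0.5478, -0.0837, 0.2525]
orientation: [-179.9, 0.0, -104.3]
force: [0.6, -0.8, 0.5]
opening: 0.0006
gripper_force: 0.0
```

```bash
python3 - <<'E'
from h import *
ctrl.snapshot("side");ctrl.snapshot("side");go(C+.1*U,.194,-104.5)
E
```

```text
shift [ 0.0042 -0.0004  0.0728] turn 0.0019 mm [ -0.5  -3.4 -58.3] yaw [-179.99   -0.   -104.33] F [-0.8 -0.6  0. ] open 0.0004 t 5.0833
```

Call:
send_rows([
  [[0.004,0,0.03],0],
  [[0.004,0,0.05],0],
  [[0.004,0,0.065],0],
  [[0.004,0,0.072],0],
  [[0.004,0,0.072],0],
])

```text
clock: 5.5
tool_pos: [0.5446, -0.0923, 0.1933]
orientation: [179.9, -0.1, -104.6]
force: [-0.5, 0.2, -0.3]
opening: 0.0003
gripper_force: 0.0
```

Call:
send_rows([
  [[-0.012,0,0],0],
  [[-0.024,0,0],0],
  [[-0.034,0,0.001],0],
  [[-0.042,0,0.002],0],
  [[-0.05,0,0.004],0],
])

```text
clock: 5.92
tool_pos: [0.5557, -0.0518, 0.1917]
orientation: [-180.0, -0.0, -104.5]
force: [-0.1, -3.3, -0.3]
opening: 0.0006
gripper_force: 1.0
```

Call:
send_rows([
  [[-0.008,0,0.001],0],
  [[-0.016,0,0.002],0],
  [[-0.024,0,0.003],0],
  [[-0.032,0,0.004],0],
  [[-0.036,0,0.004],0],
])

```text
clock: 6.33
tool_pos: [0.5631, -0.0236, 0.1881]
orientation: [-180.0, 0.0, -104.5]
force: [-0.4, 0.1, 0.9]
opening: 0.0005
gripper_force: 0.0
```

Call:
send_rows([
  [[0,0,-0.04],0],
  [[0,0,-0.08],0],
  [[0.04,0,-0.08],0],
  [[0.08,0,-0.08],0],
  [[0.12,0,-0.08],0],
], gripper=1)

```text
clock: 6.75
tool_pos: [0.5387, -0.1178, 0.253]
orientation: [-179.9, 0.1, -104.4]
force: [1.8, 0.4, 0.1]
opening: 0.0285
gripper_force: 0.0
```

```bash
python3 - <<'E'
from h import *
go(C,.193,-104.5)
S=ctrl.snapshot("side")
a=cv2.resize(S["color"][100:250,300:440],(560,600),interpolation=2)
cv2.imwrite("pics/c3.png",a[:,:,::-1])
E
```

```text
shift [ 0.0893 -0.      0.075 ] turn 0.0011 mm [-17.7 -69.2 -60. ] yaw [-1.7991e+02  5.0000e-02 -1.0440e+02] F [1.8 0.4 0.1] open 0.0285 t 6.75
```

View pics/c3.png

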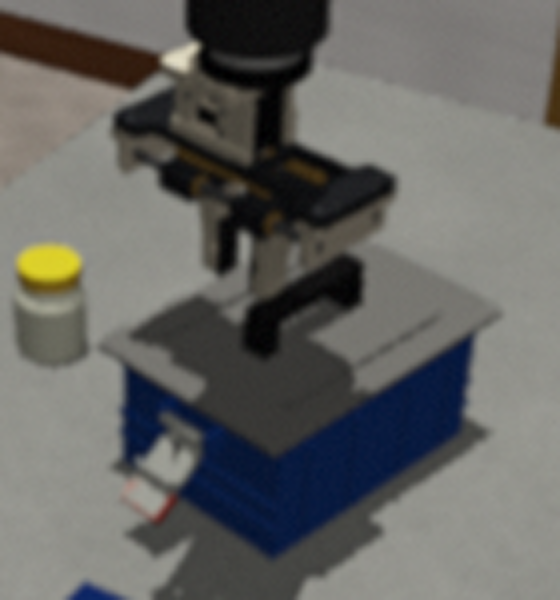

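The near clip is now open, hanging at crop (150,490), and the lid is still seated. Next, grasp the handle.

Call:
send_rows([
  [[0.03,0,0],0],
  [[0.06,0,0],0],
  [[0.088,0,0],0],
  [[0.088,0,0],0],
  [[0.088,0,0],0],
])

```text
clock: 7.22
tool_pos: [0.5208, -0.1865, 0.2522]
orientation: [-180.0, 0.0, -104.6]
force: [0.0, 0.3, -0.6]
opening: 0.0655
gripper_force: 0.0
```

Call:
send_rows([
  [[0,0,0],0],
  [[0,0,0],0],
  [[0,0,0],0],
  [[0,0,0],0],
  [[0,0,0],0],
])

```text
clock: 7.63
tool_pos: [0.5213, -0.1852, 0.2522]
orientation: [-180.0, 0.0, -104.4]
force: [0.3, 0.2, 0.2]
opening: 0.0876
gripper_force: 0.0
```

```bash
python3 - <<'E'
from h import *
go(C,.193,-104.5)
E
```

```text
shift [ 0.0023 -0.0002  0.074 ] turn 0.0006 mm [ -0.3  -1.8 -59.2] yaw [-179.99    0.   -104.44] F [0.3 0.2 0.2] open 0.0876 t 7.6333
```

Call:
send_rows([
  [[0.002,0,0.025],0],
  [[0.002,0,0.045],0],
  [[0.002,0,0.06],0],
  [[0.002,0,0.073],0],
  [[0.002,0,0.073],0],
])

```text
clock: 8.05
tool_pos: [0.5197, -0.1869, 0.1916]
orientation: [179.8, -0.0, -104.5]
force: [-0.8, 0.1, -0.9]
opening: 0.0874
gripper_force: 0.0
```

Call:
send_rows([
  [[0,0,0],0],
  [[0,0,0],0],
  [[0,0,0],0],
  [[0,0,0],0],
  [[0,0,0],0],
], gripper=0)

```text
clock: 8.47
tool_pos: [0.5209, -0.1873, 0.1944]
orientation: [-179.9, 0.0, -104.5]
force: [0.3, -0.1, -0.5]
opening: 0.06
gripper_force: 0.0
```

Call:
send_rows([
  [[0,0,0],0],
  [[0,0,0],0],
  [[0,0,0],0],
  [[0,0,0],0],
  [[0,0,0],0],
])

```text
clock: 8.88
tool_pos: [0.5207, -0.1873, 0.1938]
orientation: [180.0, 0.0, -104.5]
force: [0.5, -0.9, 0.0]
opening: 0.0269
gripper_force: 0.0
```

Call:
send_rows([
  [[0,0,0],0],
  [[0,0,0],0],
  [[0,0,0],0],
  [[0,0,0],0],
  [[0,0,0],0],
])

```text
clock: 9.3
tool_pos: [0.5207, -0.1873, 0.1938]
orientation: [-180.0, 0.0, -104.5]
force: [0.8, 0.6, 0.2]
opening: 0.0218
gripper_force: 30.0
```

Call:
send_rows([
  [[0,0,-0.006],0],
  [[0,0,-0.014],0],
  [[0,0,-0.024],0],
  [[0,0,-0.036],0],
  [[0,0,-0.05],0],
])

```text
clock: 9.72
tool_pos: [0.5205, -0.1873, 0.2346]
orientation: [180.0, -0.0, -104.5]
force: [0.7, 0.2, -4.1]
opening: 0.0217
gripper_force: 30.0
```

Call:
send_rows([
  [[0,0,-0.014],0],
  [[0,0,-0.028],0],
  [[0,0,-0.04],0],
  [[0,0,-0.05],0],
  [[0,0,-0.05],0],
])

```text
clock: 10.13
tool_pos: [0.5214, -0.1874, 0.276]
orientation: [-179.8, 0.0, -104.5]
force: [0.3, 0.8, -3.7]
opening: 0.0218
gripper_force: 30.0
```

```bash
python3 - <<'E'
from h import *
go(np.array([.4605,.197]),.27,-92.1)
S=ctrl.snapshot("side"); save(S,"s4")
E
```

```text
shift [-0.4462  0.1939  0.0075] turn -0.1375 mm [-60.9 384.4  -6. ] yaw [-1.7982e+02  2.0000e-02 -1.0448e+02] F [ 0.3  0.8 -3.7] open 0.0218 t 10.1333
```

View pics/s4.png

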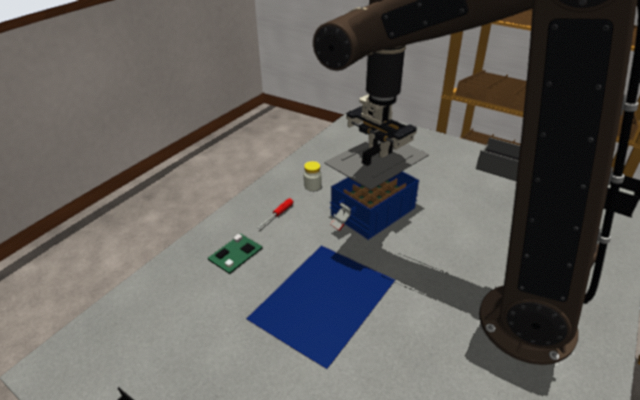

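The lid (about (377,160)) hangs level from the gripper, the tote is open below it, and the near clip is down at (340,218). The path to the mat is clear.

Call:
send_rows([
  [[-0.02,0.009,0],0],
  [[-0.05,0.022,0],0],
  [[-0.09,0.039,0],0],
  [[-0.13,0.057,0],0],
  [[-0.17,0.074,0],0],
])

```text
clock: 10.6
tool_pos: [0.4964, -0.0397, 0.273]
orientation: [179.9, -0.0, -104.6]
force: [0.5, 0.2, -3.0]
opening: 0.0214
gripper_force: 30.0
```

Call:
send_rows([
  [[-0.04,0.017,0],0],
  [[-0.08,0.035,0],0],
  [[-0.12,0.052,0],0],
  [[-0.15,0.065,0],0],
  [[-0.18,0.078,0],0],
])

```text
clock: 11.02
tool_pos: [0.4721, 0.1158, 0.2732]
orientation: [180.0, -0.0, -104.5]
force: [0.0, 0.5, -4.5]
opening: 0.022
gripper_force: 30.0
```

Call:
send_rows([
  [[-0.03,0.013,0],-0.03],
  [[-0.055,0.024,0],-0.06],
  [[-0.075,0.033,0],-0.1],
  [[-0.09,0.039,0],-0.13],
  [[-0.096,0.042,0],-0.137],
])

```text
clock: 11.43
tool_pos: [0.4594, 0.1984, 0.2732]
orientation: [180.0, -0.0, -91.9]
force: [0.2, -0.2, -3.7]
opening: 0.0216
gripper_force: 30.0
```

```bash
python3 - <<'E'
from h import *
T=ctrl.snapshot("top"); S=ctrl.snapshot("side"); save(S,"s5")
go(np.array([.4605,.197]),.0963,-92.1)
E
```

```text
shift [ 0.0005 -0.0013  0.2212] turn -0.0004 mm [   1.    -0.4 -177. ] yaw [ 1.7996e+02 -4.0000e-02 -9.2130e+01] F [ 0.  -0.9 -3.7] open 0.0218 t 11.5333
```

View pics/s5.png

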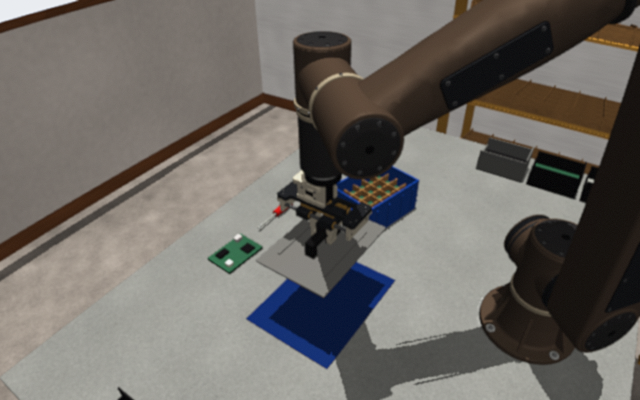

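The lid hangs level over the middle of the mat, its shadow centred at about (325,305). Now lower it.

Call:
send_rows([
  [[0,-0.001,0.02],0],
  [[0,-0.001,0.045],0],
  [[0,-0.001,0.07],0],
  [[0,-0.001,0.095],0],
  [[0,-0.001,0.12],0],
])

```text
clock: 11.95
tool_pos: [0.4606, 0.1958, 0.177]
orientation: [-180.0, -0.0, -92.3]
force: [-0.2, -0.3, -3.9]
opening: 0.0219
gripper_force: 30.0
```

Call:
send_rows([
  [[0,0,0.02],0],
  [[0,0,0.04],0],
  [[0,0,0.055],0],
  [[0,0,0.07],0],
  [[0,0,0.08],0],
])

```text
clock: 12.37
tool_pos: [0.4604, 0.1956, 0.1126]
orientation: [179.9, -0.1, -92.3]
force: [0.6, 0.1, -3.4]
opening: 0.0221
gripper_force: 30.0
```

Call:
send_rows([
  [[0,0,0.005],0],
  [[0,0,0.01],0],
  [[0,0,0.014],0],
  [[0,0,0.018],0],
  [[0,0,0.02],0],
])

```text
clock: 12.78
tool_pos: [0.4606, 0.197, 0.0978]
orientation: [-180.0, 0.0, -92.2]
force: [-0.7, 0.2, -3.9]
opening: 0.0216
gripper_force: 30.0
```

```bash
python3 - <<'E'
from h import *
ctrl.snapshot("top"); ctrl.snapshot("top"); ctrl.snapshot("top")
go(np.array([.4605,.197]),.0948,-92.1)
E
```

```text
shift [0.0001 0.0001 0.0039] turn -0.0006 mm [-0.1 -0.1 -3.1] yaw [-1.7999e+02  1.0000e-02 -9.2160e+01] F [-0.2  0.9 -4.4] open 0.0215 t 12.9333
```

Call:
send_rows([
  [[0,0,0.001],0],
  [[0,0,0.002],0],
  [[0,0,0.003],0],
  [[0,0,0.004],0],
  [[0,0,0.004],0],
])

```text
clock: 13.35
tool_pos: [0.4606, 0.1971, 0.0947]
orientation: [-180.0, 0.0, -92.2]
force: [-0.6, -0.5, -0.9]
opening: 0.0215
gripper_force: 30.0
```

The wrist load has dropped to almost nothing, so the lid is resting on the mat. Release and rise.

Call:
send_rows([
  [[0,0,0],0],
  [[0,0,0],0],
  [[0,0,0],0],
  [[0,0,0],0],
  [[0,0,0],0],
], gripper=1)

```text
clock: 13.77
tool_pos: [0.4607, 0.1971, 0.0947]
orientation: [-180.0, 0.0, -92.2]
force: [-0.5, -0.2, 0.4]
opening: 0.0498
gripper_force: 0.0
```

Call:
send_rows([
  [[0,0,0],0],
  [[0,0,0],0],
  [[0,0,0],0],
  [[0,0,0],0],
  [[0,0,0],0],
])

```text
clock: 14.18
tool_pos: [0.4605, 0.197, 0.0946]
orientation: [-180.0, 0.0, -92.2]
force: [0.5, 0.6, 0.9]
opening: 0.0827
gripper_force: 0.0
```

Call:
send_rows([
  [[0,0,0],0],
  [[0,0,-0.01],0],
  [[0,0,-0.03],0],
  [[0,0,-0.06],0],
  [[0,0,-0.1],0],
])

```text
clock: 14.6
tool_pos: [0.4596, 0.1962, 0.1744]
orientation: [179.8, -0.2, -92.2]
force: [0.8, 1.5, -0.4]
opening: 0.0878
gripper_force: 0.0
```

Call:
send_rows([
  [[0,0,-0.05],0],
  [[0,0,-0.1],0],
  [[0,0,-0.14],0],
  [[0,0,-0.14],0],
  [[0,0,-0.14],0],
])

```text
clock: 15.02
tool_pos: [0.461, 0.1974, 0.2895]
orientation: [-179.8, 0.2, -92.2]
force: [0.1, 0.5, -0.3]
opening: 0.0879
gripper_force: 0.0
```

```bash
python3 - <<'E'
from h import *
S=ctrl.snapshot("side"); save(S,"s6"); o=ctrl.get_obs(); print(o["tool_pos"],o["opening"],o["force"])
E
```

```text
[0.46030384 0.19693573 0.2875787 ] 0.08722784348314772 [-0.85556495 -0.08774961 -0.56415033]
```

View pics/s6.png

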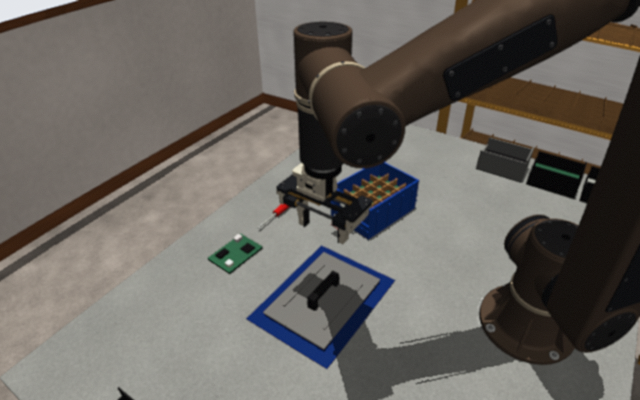

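The lid lies flat, handle up, centred on the mat at about (322,302). The gripper is open and clear of it, and the driver and board are where they were.

```bash
python3 -c "
from plant import ctrl
print(ctrl.close_job())"
```

```text
the job is handed in; nothing more can be done
None
```

I flipped both clips open, then lifted the lid off and laid it flat, handle up, in the middle of the mat; the job was handed in at about 15 s of the 61 s allowed, but the hand-in gave no verdict.

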